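# Feed the next slide into the slide viewer and hold its lamp at full

### The arm

A 6-joint arm with a two-finger parallel gripper is mounted at the origin on the work surface; the furniture and walls round the work are solid. World frame = base frame: x ahead of the robot, y to its left, z up, the work surface at z = 0. Lengths are in m, angles in rad, forces in N, time in s.
With the tool pointing down it reaches from about 0.3 to 0.75 m from the base axis. Payload 8.5 kg.
Tool frame: the origin (TCP) lies at the very end of the fingers, on their centre line; the grasp point (between the pads) lies 19 mm behind it; z points along the fingers, y is the line along which they close (so a half turn about z gives the same grasp; the last joint's range is limited). The gripper opens to 85 mm and grips with 20 to 120 N. Pads are 22 mm wide; open, the fingers measure 114 mm over their backs; the gripper's body (76 mm by 85 mm) begins 54 mm behind the grasp point. The pads swing forward as they close: fully open they stand 13 mm farther back than shut.
Start: joints at [-0.215, 0.381, 1.297, -0, 1.464, -0.215], TCP at [0.55, 0, 0.231] pointing down, gripper open.
Joint ranges: [-3.11, 3.11], [-0.89, 2.33], [0.22, 2.48], [-1.42, 4.56], [0.17, 2.85], [-2.88, 2.88]. Speed limits (rad/s): [2.39, 2.39, 3.14, 3.14, 3.14, 3.14].

### API

Orientations are given as a 3x3 rotation matrix whose columns are the frame's x, y, z axes.
In Python, from station import observe, grab_frame, camera_params, finish_job, boxes_of gives the robot as it stands. The module is installed in compiled form; this text tells all that it offers.
- The arm moves only by the shell command python3 -m jog 'ROWS' [FORCE]. ROWS is JSON, one flat list of numbers, 7 for each row, row after row: the opening, from 0 (shut) to 1 (fully open), then the shift along the tool's x, y, z in m, then the turn, a rotation vector about the tool's x, y, z in degrees. In form: [fingers, dx, dy, dz, ax, ay, az, fingers, dx, dy, dz, ax, ay, az, ...]. A call has 1 to 12 rows; each row is the pose to reach, as a shift and turn from the pose commanded when the call began, along the tool's axes at that moment; what a row does not reach only later rows make up. A row lasts 1/10 s, in which the tool goes at most 50 mm and 8.59 degrees, less where a joint would pass 70% of its speed; a pose out of reach is approached as far as the arm can. A call with a gripper value outside its range is refused whole. The fingers move at their own pace and stop on an object; FORCE is the grip in N (left out, the last holds). Time passes only in rows, so rows that repeat a pose let the fingers close. It gives the time, the measured TCP pose, the force, the opening and the grip force at its end, in the units of the state.
- observe(): the state, without advancing time (a new reading comes with each control period).
- grab_frame(name): name is "scene" or "side" or "wrist"; returns (picture, depth): 480x640x3 uint8, red, green, blue; 480x640 float32, m along the optical axis (not along the pixel's ray), 0 where there is no reading.
- camera_params(name): a dict with "mtx" (3x3 intrinsics, pixels), "origin" and "attitude" of the camera in the world. Camera axes: x right, y up, looking along -z (the intrinsics and any distortion apply to the point x, -y, -z); pixel columns grow to the right and rows downward; lengths in m; the calibration is good to about 2 mm. The wrist camera is an equidistant fisheye: a pixel r from the principal point sees the ray r / f radians off the axis. A picture is of the moment at which its call begins: read the wrist's pose just before it. camera_params takes no time and is no camera call; for the wrist camera it gives the pose at the moment of the call.
- finish_job(): hands the job in; it is judged then, once.
Trained networks look in the newest picture that a camera, given by its name, has taken for a name from the list of things; names that differ only in an ending like _2 or _b are one class to them, and where a whole thing is asked for, a point or a joint stands for the part that bears it (a point fixed in the world has none). Each returns a list of dicts, best first, with "p" (0 to 1); they miss things now and then, are a little off and sometimes report something else, mostly with a low value. They report only what shows in the picture. A call takes as long as a camera call. They do not tell look-alikes from the thing itself.
- boxes_of(camera, name): "uv" ([column, row] in pixels, amid what is visible of it).
The state is a dict: "time_s": time; "q": joint angles; "joint_velocities": joint speeds; "joint_torque": joint torques, N m; "tool_pos": TCP position; "tcp_rot": TCP orientation; "wrist_force": force on the tool from outside, world axes, zero at the start; "wrist_torque": the same for the moment, N m; "gripper_width": opening from 0.0 (shut) to 1.0 (fully open); "grip_force": force on a finger pad.
Only numpy, scipy, OpenCV 4.12 (cv2) and the standard library are available. Lean on these libraries where they do the work, as an engineer would, in place of code of your own. Each camera call takes 0.05 s, during which the arm holds its last target. There are 200 camera calls.

### The job

Bring the next photographic slide up in the desktop slide viewer: swing the feed lever smoothly all the way to its stop, so that it pushes the waiting slide under the lens and the old one on along the track, and let the lever spring back home; do not touch the slides themselves. Then turn the spring-loaded lamp dial clockwise past its first two clicks to the third, which is full light, and finish while still holding it there, because it springs back to off as soon as it is let go. Leave the other things on the desk where they lie.

Things in the scene. Friction and masses are not known exactly. Their poses are not given: they have to be found in the camera images.
- viewer: Slide viewer: dark grey box fixed to the desk, 135 (x) by 200 (y) by 40 mm high. Origin: centre of its underside; x from its front (near the robot) to its back, y to its left. On the deck a track 53 mm wide runs along y at x = +22 mm between 5 mm rails: waiting place at the left, gate under a black lens ring (62 mm across, top at 65 mm), exit at the right. Lever at the left, dial at front right.
- gate (a point): Where a slide's middle must lie to be seen: centre of the lit window under the lens, 1.5 mm above the deck; x = +22, y = -15, z = 41.5 mm in the viewer's frame, whose axes it has.
- lever (a joint): Feed lever, rad: 0 at home, grows clockwise seen from above, stop at 1.047. Sprung: 1.3 N at the thumb post at home, 4 N at the stop; goes home by itself when let go. Flat aluminium bell crank: the nose of its 60 mm arm pushes the waiting slide along the viewer's -y and at the stop has it in the gate; its 75 mm arm carries the thumb post past the viewer's left side.
- lever_post (a point): Middle of the lever's thumb post: upright black pin, 12 mm thick with a 15 mm head, from 50 to 84 mm above the desk (the lever's arm below it from 46 mm); this point at 67 mm. In the viewer's frame it goes from x = -71, y = +110 at home over x = -34, y = +120 to x = +4, y = +110 mm at the stop, so it is pushed along the viewer's +x, away from the robot. Beneath it is only the desk.
- lever_pivot (a point): The lever's upright pivot axis, at x = -34, y = +45, z = 48 mm in the viewer's frame.
- dial (a joint): Lamp dial, rad: 0 at off, grows clockwise seen from above; clicks at 0.4 (dim), 0.8 (half) and 1.2 (full), end stop at 1.3. Sprung: 0.06 N m at off to about 0.14 N m at the third click, with a ripple of 0.04 N m between clicks; from everywhere it springs back to off when let go.
- dial_grip (a point): Middle of the dial's bar, on its upright axis: x = -40, y = -66, z = 61 mm in the viewer's frame. The black bar, 40 mm long and 12 thick, stands from 49 to 71 mm above the desk on a disc 43 mm across; the white line marks its pointing end. At off it points 0.6 rad left (anticlockwise) of the viewer's +x, at full 0.6 rad right of it. Deck marks: a dash (off), three growing white dots.
- next_slide: The waiting slide: white plastic mount 50 x 50 x 3 mm, 12 g, loose in the track between the lever's nose and the old slide. Origin at the centre of its underside. Moved by the lever only.
- shown_slide: The old slide, of the same kind, which lies in the gate under the lens at the start and is pushed on to the exit place by the next one.
- slide_box: Fixed open cardboard box 130 x 60 x 40 mm with a row of slides standing in it, 60 mm high in all; behind and left of the viewer. Origin at the centre of its underside, long side along its x.
- glasses_case: Loose dark spectacle case, 58 x 155 x 36 mm (long along its y), right of the viewer; stays where it is.
- magnifier: Loose hand lens, 86 x 189 x 17 mm (long along its y), between robot and viewer; stays where it is.
- notebook: Loose small leather notebook, 155 x 113 x 17 mm, right of and nearer than the viewer; stays where it is.
Things that resemble listed ones, but are neither listed nor needed, are in the scene too. What is shaped like the next_slide but blue or yellow is not meant.

How it is judged:
By the outcome, as a careful person would: the job done as asked, in the order asked, and still so for the second after the job is handed in, while the arm keeps its last pose, push and grip.
It also fails if it takes over 58 s, if anything falls off the work surface, if the arm or the gripper's body presses on something with over 40 N, if the wrist force passes 120 N, or if a joint passes its speed limit or range.

## Working session

There is one attempt and no reset: what is moved stays moved. The work goes in short steps, Python scripts to look and compute and a shell command to move; the robot and the scene stay as the last step left them, time stands still between calls to the robot, and variables do not carry over. Pictures are saved under pics/ and viewed, at most 10 in all, crops included, and the job is handed in when it is done.

```bash
mkdir -p pics
cat > h.py <<'E'
import numpy as np, cv2
from station import *
def world(cam,uv,depth,P=None):
    P=P or camera_params(cam); K=np.array(P["mtx"]); u,v=uv
    x=(u-K[0,2])/K[0,0]; y=(v-K[1,2])/K[1,1]
    r=int(round(v));c=int(round(u)); d=depth[max(r-2,0):r+3,max(c-2,0):c+3]; d=np.median(d[d>0]) if (d>0).any() else np.nan
    return np.array(P["origin"])+np.array(P["attitude"])@np.array([x*d,-y*d,-d])
def proj(cam,p):
    P=camera_params(cam); K=np.array(P["mtx"]); q=np.array(P["attitude"]).T@(np.array(p)-np.array(P["origin"]))
    return np.array([K[0,0]*q[0]/-q[2]+K[0,2], K[1,1]*-q[1]/-q[2]+K[1,2]])
E
python3 - <<'E'
from h import *
print(observe()["tool_pos"],observe()["tcp_rot"],camera_params("scene"),camera_params("side"))
for c in ["scene","side"]:
    im,d=grab_frame(c); cv2.imwrite(f"pics/{c}0.png",im[:,:,::-1]); np.save(f"{c}0.npy",d)
    for n in ["viewer","lever_post","lever_pivot","dial_grip","next_slide","shown_slide","gate"]:
        try: print(c,n,[(np.round(b["uv"]),round(b["p"],2),np.round(world(c,b["uv"],d),3)) for b in boxes_of(c,n)][:4])
        except Exception as e: print(n,e)
E
```

```text
[5.49718263e-01 6.93746885e-05 2.30688851e-01] [[ 2.01770553e-05  9.99998975e-01 -1.43154849e-03]
 [ 9.99999936e-01 -1.96671106e-05  3.56232089e-04]
 [ 3.56203569e-04 -1.43155558e-03 -9.99998912e-01]] {'mtx': array([[619.9717541 ,   0.        , 312.67906315],
       [  0.        , 619.9717541 , 229.49123527],
       [  0.        ,   0.        ,   1.        ]]), 'origin': array([-0.25494154, -0.54426815,  1.01591339]), 'attitude': array([[ 4.87788994e-01,  6.40287480e-01, -5.93374957e-01],
       [-8.72961254e-01,  3.57200739e-01, -3.32184108e-01],
       [-7.39351734e-04,  6.80029099e-01,  7.33184751e-01]])} {'mtx': array([[576.10709368,   0.        , 312.1764863 ],
       [  0.        , 576.10709368, 248.10161315],
       [  0.        ,   0.        ,   1.        ]]), 'origin': array([ 0.48473253, -1.37440378,  0.82420991]), 'attitude': array([[ 9.99551310e-01, -2.99460798e-02, -6.40400641e-04],
       [ 1.50954788e-02,  5.22098663e-01, -8.52751495e-01],
       [ 2.58709166e-02,  8.52359207e-01,  5.22316453e-01]])}
scene viewer [(array([303., 207.]), 0.83, array([ 0.582, -0.051,  0.0
[... 677 characters left out ...]
[355., 250.]), 0.84, array([ 0.597, -0.098,  0.041]))]
side lever_post [(array([331., 226.]), 0.69, array([0.537, 0.02 , 0.043]))]
side lever_pivot [(array([349., 246.]), 0.9, array([ 0.58 , -0.104,  0.057])), (array([354., 228.]), 0.59, array([0.6  , 0.016, 0.041])), (array([267., 306.]), 0.22, array([ 0.385, -0.315,  0.016]))]
side dial_grip [(array([342., 251.]), 0.49, array([ 0.563, -0.124,  0.052]))]
side next_slide [(array([291., 350.]), 0.85, array([ 0.447, -0.446,  0.002])), (array([278., 270.]), 0.6, array([ 0.4  , -0.144,  0.001]))]
side shown_slide [(array([364., 242.]), 0.48, array([ 0.622, -0.078,  0.053]))]
side gate [(array([354., 244.]), 0.6, array([ 0.596, -0.07 ,  0.043]))]
```

View pics/scene0.png

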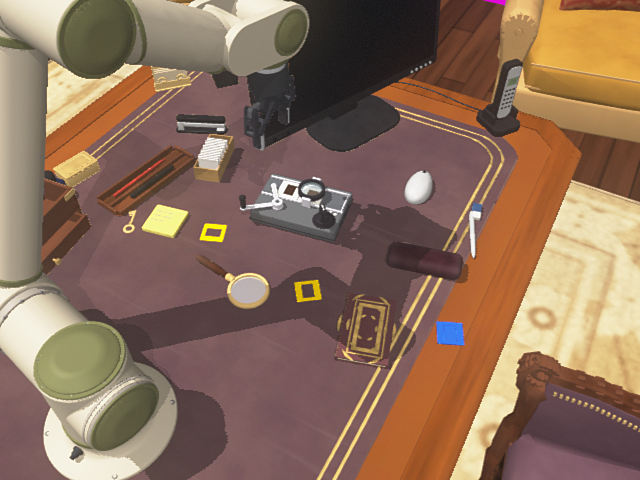

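View pics/side0.png

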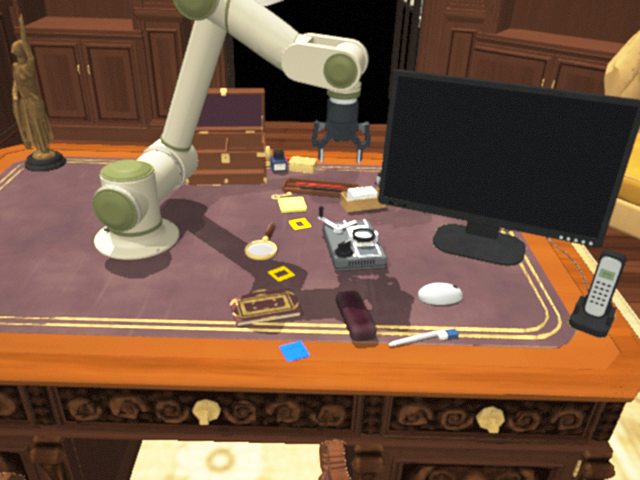

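Scene shows the viewer at (303,207), with the lever post at (243,202), dial at (323,216) and lens at (312,186). The monitor is behind it, up and right. The loose yellow slides at (213,233) and (307,291) and the blue one at (450,333) are look-alikes. Next I'll fit the viewer frame and take a close crop.

Run:
```python
from h import *
def cloud(c,d):
    P=camera_params(c);K=P["mtx"];v,u=np.mgrid[:480,:640]
    X=np.stack([(u-K[0,2])/K[0,0]*d,-(v-K[1,2])/K[1,1]*d,-d],-1)
    W=X@np.array(P["attitude"]).T+P["origin"]; W[d<=0]=np.nan; return W
for c in ["scene","side"]:
    d=np.load(f"{c}0.npy"); W=cloud(c,d)
    m=(abs(W[...,0]-.585)<.14)&(abs(W[...,1]+.05)<.15)&(W[...,2]>.033)&(W[...,2]<.047)
    n,l,s,ce=cv2.connectedComponentsWithStats(m.astype(np.uint8)); k=1+np.argmax(s[1:,4]); p=W[l==k]
    print(c,len(p),np.median(p[:,2]),cv2.minAreaRect((p[:,:2]*1000).astype(np.float32)))
    mon=(W[...,2]>.1)&(W[...,0]>.62)&(W[...,0]<1.2)&(abs(W[...,1])<.6)
    q=W[mon]; print("tall",[ (np.round(np.nanmin(q[(q[:,1]>a)&(q[:,1]<a+.1)][:,0],initial=9),2),round(a,1)) for a in np.arange(-.5,.5,.1)])
im=cv2.imread("pics/scene0.png")[165:250,225:365]
a=cv2.resize(im,None,fx=4.3,fy=4.3,interpolation=cv2.INTER_CUBIC)
cv2.imwrite("pics/crop1.png",a)
print(camera_params("wrist")); w,_=grab_frame("wrist"); cv2.imwrite("pics/wrist0.png",w[:,:,::-1])
```

```text
scene 2782 0.041251627005421065 ((596.7789306640625, -38.58612060546875), (139.15411376953125, 200.82748413085938), 9.46601390838623)
tall [(np.float64(9.0), np.float64(-0.5)), (np.float64(1.1), np.float64(-0.4)), (np.float64(9.0), np.float64(-0.3)), (np.float64(9.0), np.float64(-0.2)), (np.float64(0.62), np.float64(-0.1)), (np.float64(0.62), np.float64(-0.0)), (np.float64(0.67), np.float64(0.1)), (np.float64(9.0), np.float64(0.2)), (np.float64(9.0), np.float64(0.3)), (np.float64(9.0), np.float64(0.4))]
side 1302 0.03947878320701226 ((594.9131469726562, -41.21205139160156), (136.42721557617188, 204.61569213867188), 10.308728218078613)
tall [(np.float64(9.0), np.float64(-0.5)), (np.float64(1.1), np.float64(-0.4)), (np.float64(9.0), np.float64(-0.3)), (np.float64(9.0), np.float64(-0.2)), (np.float64(0.62), np.float64(-0.1)), (np.float64(0.69), np.float64(-0.0)), (np.float64(0.67), np.float64(0.1)), (np.float64(9.0), np.float64(0.2)), (np.float64(9.0), np.float64(0.3)), (np.float64(9.0), np.float64(0.4))]
{'mtx': array([[371.64829954,   0.        , 312.71243262],
       [  0.        , 371.64829954, 240.0428277 ],
       [  0.        ,   0.        ,   1.        ]]), 'origin': array([0.54952029, 0.0732398 , 0.37490567]), 'attitude': array([[ 9.99999613e-01,  6.92474796e-04, -5.43280097e-04],
       [-5.06135141e-04,  9.57415889e-01,  2.88711897e-01],
       [ 7.20070708e-04, -2.88711510e-01,  9.57415869e-01]])}
```

View pics/crop1.png

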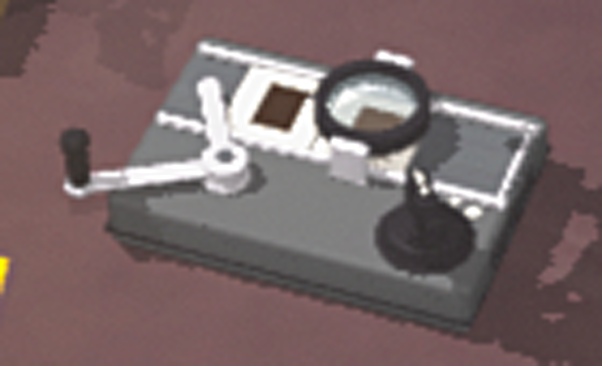

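View pics/wrist0.png

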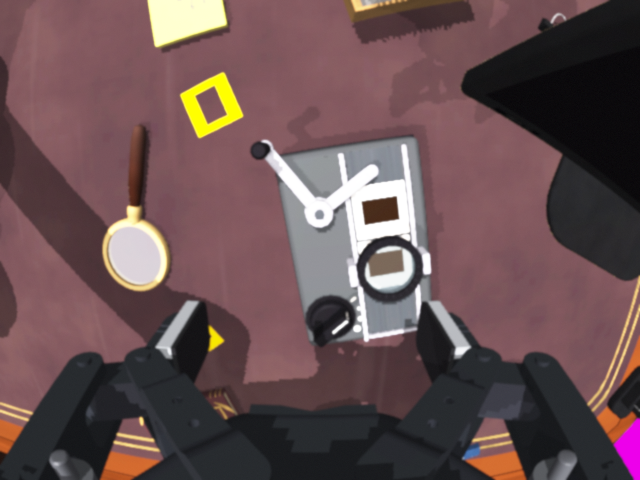

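The crop and wrist view agree. The post head is at wrist (261,150), the pivot at (319,212), and the dial at (331,318) with its white line pointing up and right. The white next slide is at (380,210) in the track; the yellow slides lie loose on the desk. I'll check these against the fitted frame and look at the monitor clearance.

```bash
cat >> h.py <<'E'
def wray(uv,z,P=None):
    P=P or camera_params("wrist");K=P["mtx"];a=np.array([uv[0]-K[0,2],uv[1]-K[1,2]]);r=np.hypot(*a);t=r/K[0,0]
    v=np.array([np.sin(t)*a[0]/r,-np.sin(t)*a[1]/r,-np.cos(t)]);w=np.array(P["attitude"])@v
    o=np.array(P["origin"]);return o+w*(z-o[2])/w[2]
E
python3 - <<'E'
from h import *
w,d=grab_frame("wrist")
for uv,z,n,loc in [((261,150),.084,"post",(-71,110)),((319,212),.053,"pivot",(-34,45)),((331,318),.05,"dial",(-40,-66)),((390,268),.065,"lens",(22,-15)),((280,152),.04,"c-left",(-67.5,100)),((415,136),.04,"backleft",(67.5,100))]:
    t=np.radians(9.9);R=np.array([[np.cos(t),-np.sin(t)],[np.sin(t),np.cos(t)]])
    print(n,np.round(wray(uv,z),3),"pred",np.round(np.array([.596,-.040])+R@np.array(loc)/1000,3))
for n in ["lever_post","dial_grip","lever_pivot"]:
    print(n,[(np.round(b["uv"]),round(b["p"],2)) for b in boxes_of("wrist",n)][:3])
P=camera_params("side")
ds=np.load("side0.npy")
for uv in [(386,190),(386,150),(395,80),(440,205),(600,240)]: print("mon",uv,np.round(world("side",uv,ds),3))
E
```

```text
post [0.509 0.059 0.084] pred [0.507 0.056]
pivot [0.555 0.002 0.053] pred [ 0.555 -0.002]
dial [ 0.568 -0.105  0.05 ] pred [ 0.568 -0.112]
lens [ 0.62  -0.047  0.065] pred [ 0.62  -0.051]
c-left [0.52  0.055 0.04 ] pred [0.512 0.047]
backleft [0.643 0.071 0.04 ] pred [0.645 0.07 ]
lever_post [(array([306., 189.]), 0.86), (array([139., 241.]), 0.45)]
dial_grip [(array([330., 322.]), 0.88)]
lever_pivot [(array([348., 243.]), 0.89)]
mon (386, 190) [0.69  0.109 0.116]
mon (386, 150) [0.681 0.127 0.229]
mon (395, 80) [0.689 0.144 0.417]
mon (440, 205) [0.836 0.053 0.102]
mon (600, 240) [ 1.218 -0.1    0.094]
```

```bash
python3 -m jog '[1,0.02,-0.014,0.03,0,0,-4, 1,0.04,-0.028,0.06,0,0,-8, 1,0.058,-0.041,0.09,0,0,-9.9, 1,0.058,-0.041,0.09,0,0,-9.9, 1,0.058,-0.041,0.09,0,0,-9.9]'
python3 - <<'E'
from h import *
w,d=grab_frame("wrist"); cv2.imwrite("pics/w1.png",w[:,:,::-1]); import json
print(observe()["time_s"],boxes_of("wrist","lever_post")[:2]); print(camera_params("wrist"))
E
```

```text
time_s: 1.55
tool_pos: [0.5094, 0.058, 0.1417]
tcp_rot: [[-0.172, 0.985, 0.0], [0.985, 0.172, -0.0], [-0.0, 0.0, -1.0]]
wrist_force: [0.1, 0.1, -0.7]
gripper_width: 0.997
grip_force: 0.0
1.6 [{'uv': [354.7, 296.1], 'p': 0.76}]
{'mtx': array([[371.64829954,   0.        , 312.71243262],
       [  0.        , 371.64829954, 240.0428277 ],
       [  0.        ,   0.        ,   1.        ]]), 'origin': array([0.49684953, 0.12958922, 0.28606092]), 'attitude': array([[ 0.98534274, -0.16228374, -0.05257071],
       [ 0.17055349,  0.94325025,  0.2849394 ],
       [ 0.0033463 , -0.28972909,  0.95710285]])}
```

View pics/w1.png

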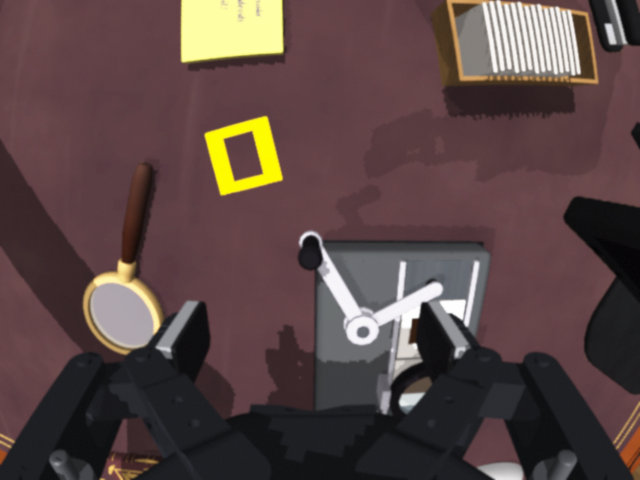

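The post head at (310,257) works out to (0.508, 0.059), which matches the tool position, and the viewer edges are parallel to the tool axes. I'll go down and straddle the post.

```bash
python3 -m jog '[1,0.001,-0.001,0.03,0,0,0, 1,0.001,-0.001,0.06,0,0,0, 1,0.001,-0.001,0.086,0,0,0, 0.6,0.001,-0.001,0.086,0,0,0, 0.35,0.001,-0.001,0.086,0,0,0, 0.35,0.001,-0.001,0.086,0,0,0, 0.35,0.001,-0.001,0.086,0,0,0, 0.35,0.001,-0.001,0.086,0,0,0]' 20
```

```text
time_s: 2.45
tool_pos: [0.5083, 0.0588, 0.0563]
tcp_rot: [[-0.172, 0.985, 0.002], [0.985, 0.172, -0.0], [-0.001, 0.002, -1.0]]
wrist_force: [0.7, -0.5, 1.0]
gripper_width: 0.346
grip_force: 0.0
```

```bash
python3 -m jog '[0.35,0,0.004,0,0,0,0, 0.35,0,0.008,0,0,0,0, 0.35,0.002,0.012,0,0,0,0, 0.35,0.004,0.016,0,0,0,0, 0.35,0.006,0.020,0,0,0,0, 0.35,0.007,0.024,0,0,0,0, 0.35,0.008,0.028,0,0,0,0, 0.35,0.009,0.032,0,0,0,0, 0.35,0.0095,0.036,0,0,0,0, 0.35,0.010,0.040,0,0,0,0, 0.35,0.010,0.044,0,0,0,0, 0.35,0.010,0.048,0,0,0,0]'; python3 -c "
from h import *
w,d=grab_frame('wrist');s,_=grab_frame('scene')
cv2.imwrite('pics/w2.png',np.hstack([w[200:460,200:540,::-1],cv2.resize(s[160:245,235:365,::-1],(397,260))]))"
```

```text
time_s: 3.65
tool_pos: [0.5537, 0.077, 0.0553]
tcp_rot: [[-0.172, 0.985, -0.0], [0.985, 0.172, -0.0], [0.0, -0.0, -1.0]]
wrist_force: [-4.8, 2.2, -0.1]
gripper_width: 0.348
grip_force: 1.7
```

View pics/w2.png

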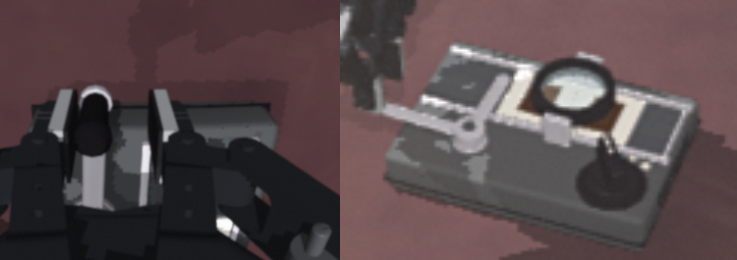

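Halfway through, the post sits against the rear pad and the slide is half under the lens. I'll push on to the stop.

```bash
python3 -m jog '[0.35,0,0.004,0,0,0,0, 0.35,-0.001,0.008,0,0,0,0, 0.35,-0.0015,0.012,0,0,0,0, 0.35,-0.0025,0.016,0,0,0,0, 0.35,-0.0035,0.020,0,0,0,0, 0.35,-0.005,0.024,0,0,0,0, 0.35,-0.0065,0.028,0,0,0,0, 0.35,-0.0075,0.030,0,0,0,0, 0.35,-0.0085,0.032,0,0,0,0, 0.35,-0.009,0.033,0,0,0,0]'
```

```text
time_s: 4.75
tool_pos: [0.5876, 0.0736, 0.0553]
tcp_rot: [[-0.172, 0.985, -0.0], [0.985, 0.172, 0.0], [0.0, -0.0, -1.0]]
wrist_force: [-2.8, 2.3, -0.1]
gripper_width: 0.349
grip_force: 1.9
```

```bash
python3 -m jog '[0.35,-0.0005,0.001,0,0,0,0, 0.35,-0.001,0.002,0,0,0,0, 0.35,-0.0015,0.003,0,0,0,0, 0.35,-0.002,0.004,0,0,0,0]';  python3 -m jog '[0.35,-0.0005,0.001,0,0,0,0, 0.35,-0.001,0.002,0,0,0,0]'
```

```text
time_s: 5.15
tool_pos: [0.5901, 0.073, 0.055]
tcp_rot: [[-0.172, 0.985, -0.004], [0.985, 0.172, 0.001], [0.002, -0.004, -1.0]]
wrist_force: [-12.6, 5.2, 5.2]
gripper_width: 0.351
grip_force: 5.8
time_s: 5.35
tool_pos: [0.5906, 0.0729, 0.0548]
tcp_rot: [[-0.172, 0.985, -0.008], [0.985, 0.172, 0.002], [0.003, -0.008, -1.0]]
wrist_force: [-19.6, 6.3, 6.4]
gripper_width: 0.348
grip_force: 8.9
```

The force rose to about 20 N with no further travel, so the lever is at its stop. I'll lead it back home along the arc.

```bash
python3 -m jog '[0.35,0.0036,-0.007,0,0,0,0, 0.35,0.0063,-0.014,0,0,0,0, 0.35,0.0084,-0.021,0,0,0,0, 0.35,0.0096,-0.028,0,0,0,0, 0.35,0.0102,-0.035,0,0,0,0, 0.35,0.0102,-0.042,0,0,0,0, 0.35,0.0095,-0.049,0,0,0,0, 0.35,0.0081,-0.056,0,0,0,0, 0.35,0.0061,-0.063,0,0,0,0, 0.35,0.0031,-0.070,0,0,0,0, 0.35,0,-0.077,0,0,0,0, 0.35,0,-0.085,0,0,0,0]'; python3 -m jog '[0.35,0,-0.001,0,0,0,0, 0.6,0,-0.001,0,0,0,0, 1,0,-0.001,0,0,0,0, 1,0,-0.001,0,0,0,0, 1,0,-0.001,0,0,0,0, 1,0,-0.001,-0.03,0,0,0, 1,0,-0.001,-0.06,0,0,0, 1,0,-0.001,-0.09,0,0,0, 1,0,-0.001,-0.12,0,0,0, 1,0,-0.001,-0.12,0,0,0]'; python3 -c "
from h import *
w,d=grab_frame('wrist');s,_=grab_frame('scene')
print(boxes_of('wrist','dial_grip')[:2]);print(camera_params('wrist'))
cv2.imwrite('pics/w3.png',np.hstack([w[100:460,200:540,::-1],cv2.resize(s[160:250,235:350,::-1],(460,360))]))"
```

```text
time_s: 6.55
tool_pos: [0.51, 0.0567, 0.0554]
tcp_rot: [[-0.171, 0.985, 0.001], [0.985, 0.171, 0.0], [-0.0, 0.001, -1.0]]
wrist_force: [-0.6, 0.2, 0.1]
gripper_width: 0.349
grip_force: 0.0
time_s: 7.55
tool_pos: [0.5108, 0.057, 0.179]
tcp_rot: [[-0.172, 0.985, 0.007], [0.985, 0.172, -0.001], [-0.002, 0.007, -1.0]]
wrist_force: [-0.2, -0.4, -0.9]
gripper_width: 0.995
grip_force: 0.0
[{'uv': [343.2, 399.2], 'p': 0.89}]
{'mtx': array([[371.64829954,   0.        , 312.71243262],
       [  0.        , 371.64829954, 240.0428277 ],
       [  0.        ,   0.        ,   1.        ]]), 'origin': array([0.49584906, 0.12921581, 0.31818979]), 'attitude': array([[ 9.85187647e-01, -1.64327442e-01, -4.90080756e-02],
       [ 1.71479039e-01,  9.43277429e-01,  2.84293214e-01],
       [-4.88965126e-04, -2.88486020e-01,  9.57483983e-01]])}
```

View pics/w3.png

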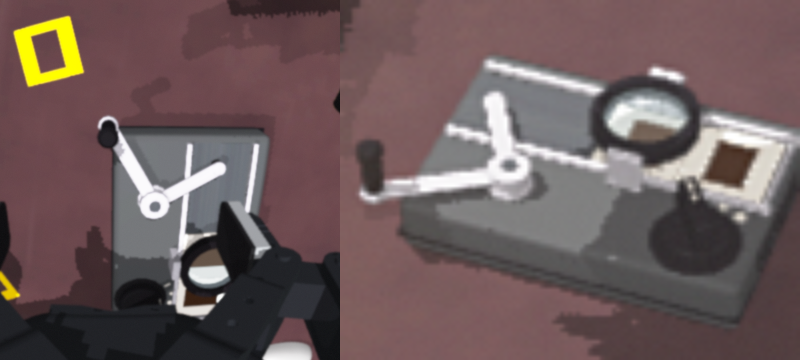

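The new slide lies in the gate, the old one is at the exit, and the lever is back home. Now the dial, estimated at (0.5685, -0.109), with the bar at +44° in the world.

```bash
python3 -m jog '[1,-0.022,0.004,0,0,0,7, 1,-0.044,0.007,0,0,0,14, 1,-0.066,0.011,0,0,0,21, 1,-0.088,0.014,0,0,0,28, 1,-0.11,0.018,0,0,0,35, 1,-0.132,0.022,0,0,0,42, 1,-0.154,0.025,0,0,0,49, 1,-0.1735,0.0286,0,0,0,55.6, 1,-0.1735,0.0286,0.02,0,0,55.6, 1,-0.1735,0.0286,0.03,0,0,55.6, 1,-0.1735,0.0286,0.03,0,0,55.6]' 20
python3 - <<'E'
from h import *
P=camera_params('wrist');w,d=grab_frame('wrist')
b=boxes_of('wrist','dial_grip')[:2];print(observe()["q"],b,[wray(x["uv"],.06,P) for x in b])
K=P["mtx"]
q=np.array(P["attitude"]).T@(np.array([.5685,-.109,.071])-P["origin"]);t=np.arctan2(np.hypot(q[0],q[1]),-q[2]);r=t*K[0,0]/np.hypot(q[0],q[1])
print("pred dial top px",K[0,2]+q[0]*r,K[1,2]-q[1]*r)
cv2.imwrite('pics/w4.png',cv2.resize(w[200:460,150:490,::-1],None,fx=2,fy=2))
np.save("P4.npy",P,allow_pickle=True)
E
```

```text
time_s: 8.8
tool_pos: [0.5661, -0.1084, 0.1429]
tcp_rot: [[0.715, 0.699, -0.005], [0.699, -0.715, 0.002], [-0.002, -0.005, -1.0]]
wrist_force: [-0.2, -0.3, 0.1]
gripper_width: 1.002
grip_force: 0.0
[-3.94119044e-01  5.01834326e-01  1.35670491e+00  6.22176174e-05
  1.28389585e+00  4.02740886e-01] [{'uv': [316.8, 242.9], 'p': 0.65}] [array([ 0.56955498, -0.10800737,  0.06      ])]
pred dial top px 316.86412963677685 250.5182291670416
```

View pics/w4.png

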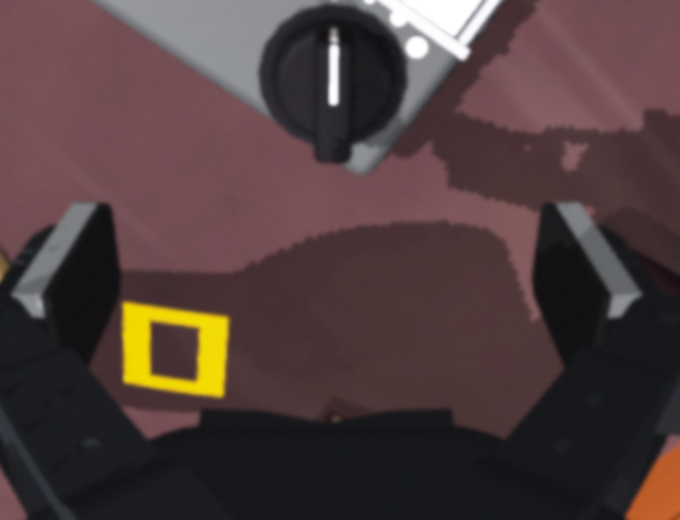

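```bash
python3 -m jog '[1,0,0,0,0,0,0, 0.7,0.0034,0.002,0.02,0,0,0, 0.5,0.0034,0.002,0.04,0,0,0, 0.5,0.0034,0.002,0.045,0,0,0, 0.5,0.0034,0.002,0.045,0,0,0, 0.5,0.0034,0.002,0.045,0,0,0]' 20
```

```text
time_s: 9.5
tool_pos: [0.5715, -0.1082, 0.1015]
tcp_rot: [[0.716, 0.699, 0.002], [0.699, -0.716, -0.001], [0.001, 0.002, -1.0]]
wrist_force: [0.1, 0.0, -0.6]
gripper_width: 0.501
grip_force: 0.0
```

```bash
python3 -m jog '[0.5,-0.0005,-0.0015,0.02,0,0,0, 0.5,-0.0005,-0.0015,0.04,0,0,0, 0.5,-0.0005,-0.0015,0.047,0,0,0, 0.3,-0.0005,-0.0015,0.047,0,0,0, 0,-0.0005,-0.0015,0.047,0,0,0, 0,-0.0005,-0.0015,0.047,0,0,0, 0,-0.0005,-0.0015,0.047,0,0,0, 0,-0.0005,-0.0015,0.047,0,0,0, 0,-0.0005,-0.0015,0.047,0,0,0, 0,-0.0005,-0.0015,0.047,0,0,0]' 40
```

```text
time_s: 10.5
tool_pos: [0.57, -0.1073, 0.0546]
tcp_rot: [[0.716, 0.698, 0.002], [0.698, -0.716, -0.0], [0.001, 0.002, -1.0]]
wrist_force: [-2.2, 0.4, 6.7]
gripper_width: 0.129
grip_force: 40.9
```

```bash
python3 -m jog '[0,0,0,-0.0005,0,0,3, 0,0,0,-0.0005,0,0,7, 0,0,0,-0.0005,0,0,11, 0,0,0,-0.0005,0,0,15, 0,0,0,-0.0005,0,0,19, 0,0,0,-0.0005,0,0,23, 0,0,0,-0.0005,0,0,27, 0,0,0,-0.0005,0,0,31, 0,0,0,-0.0005,0,0,35]' 60; python3 -c "
from station import *;s=observe();print(s['wrist_torque'],s['q'])"
```

```text
time_s: 11.4
tool_pos: [0.5706, -0.1087, 0.0547]
tcp_rot: [[0.987, 0.159, 0.003], [0.159, -0.987, -0.003], [0.003, 0.004, -1.0]]
wrist_force: [1.2, -5.3, -0.8]
gripper_width: 0.121
grip_force: 62.1
[-1.01835375 -0.18609578  0.06661435] [-0.39117768  0.61174345  1.45510361 -0.00188588  1.07072957  1.02069683]
```

```bash
python3 -m jog '[0,0,0,0,0,0,4, 0,0,0,0,0,0,8, 0,0,0,0,0,0,12, 0,0,0,0,0,0,16, 0,0,0,0,0,0,20, 0,0,0,0,0,0,24, 0,0,0,0,0,0,28, 0,0,0,0,0,0,32, 0,0,0,0,0,0,35, 0,0,0,0,0,0,36.5, 0,0,0,0,0,0,36.5, 0,0,0,0,0,0,36.5]' 60; python3 -c "
from h import *
s=observe();print(s['wrist_torque'],s['q'])
w,d=grab_frame('wrist');s,_=grab_frame('scene')
cv2.imwrite('pics/w5.png',np.hstack([w[100:460,200:540,::-1],cv2.resize(s[160:250,235:350,::-1],(460,360))]))"
```

```text
time_s: 12.6
tool_pos: [0.5704, -0.1103, 0.0547]
tcp_rot: [[0.89, -0.457, 0.002], [-0.457, -0.89, -0.006], [0.005, 0.004, -1.0]]
wrist_force: [-0.6, -13.1, -0.5]
gripper_width: 0.119
grip_force: 62.1
[-2.22241842  0.20377373  0.19468678] [-0.39276931  0.61186508  1.45486987 -0.00476902  1.07047693  1.65480447]
```

View pics/w5.png

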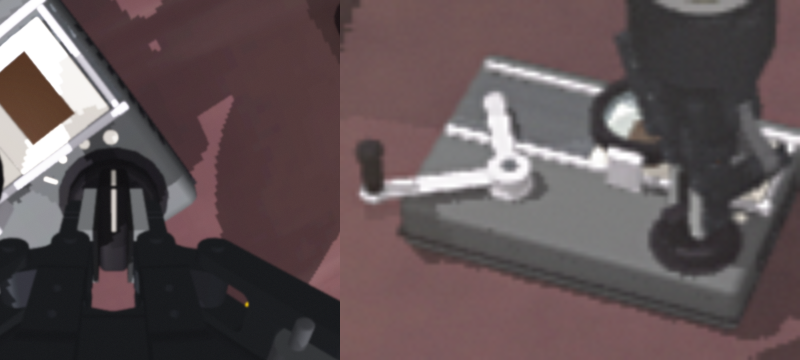

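The white line is at the third, largest dot (110,137), which makes the dial about 1.25 rad. I'll ease the 13 N sideways push and check that it holds still.

```bash
python3 -m jog '[0,0.0003,0.0007,0,0,0,0, 0,0.0006,0.0012,0,0,0,0, 0,0.0006,0.0012,0,0,0,0, 0,0.0006,0.0012,0,0,0,0, 0,0.0006,0.0012,0,0,0,0]' 60; python3 -c "
from h import *
s=observe();print(s['wrist_torque'],s['q'])
w,d=grab_frame('wrist');cv2.imwrite('pics/w6.png',cv2.resize(w[200:400,220:440,::-1],None,fx=3,fy=3))"
```

```text
time_s: 13.2
tool_pos: [0.5704, -0.1104, 0.0547]
tcp_rot: [[0.89, -0.457, 0.002], [-0.457, -0.89, -0.004], [0.004, 0.002, -1.0]]
wrist_force: [0.3, -7.6, 0.5]
gripper_width: 0.124
grip_force: 62.3
[-1.15029228  0.07499727  0.11519847] [-0.39377708  0.61201232  1.45451299 -0.00260976  1.07144678  1.65267283]
```

View pics/w6.png

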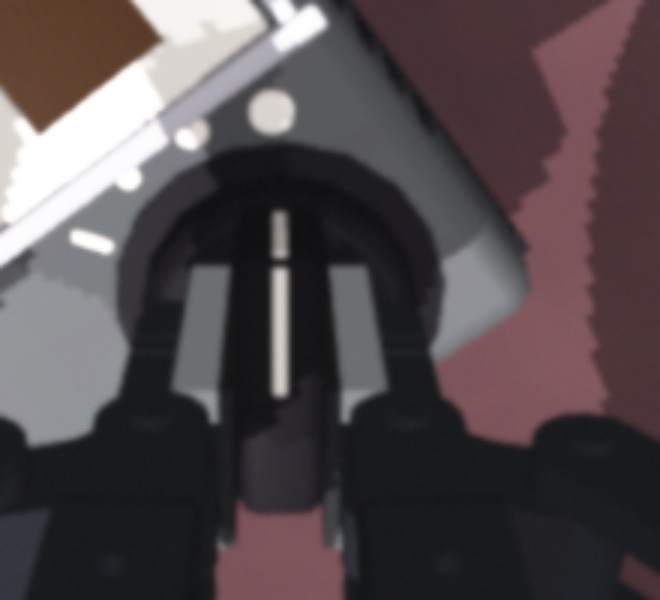

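The line points at the third dot, just past its centre, and holds steady with the slide in the gate. I'm handing it in.

```bash
python3 -c "
from station import *
print(finish_job())"
```

```text
the job is handed in; nothing more can be done
None
```

I swung the lever to its stop and let it go home, so the next slide is in the gate. I handed the job in with the gripper holding the dial at the third click (full light); the hand-in returned no verdict.

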